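# Set a click-stop metering valve five clicks off its seat and lock it

## Robot

A 6-joint arm with a two-finger parallel gripper is mounted at the origin on the work surface. World frame = base frame: x ahead of the robot, y to its left, z up, the work surface at z = 0. Lengths are in m, angles in rad, forces in N, time in s.
With the tool pointing down it reaches from about 0.275 to 0.825 m from the base axis. Payload 4.9 kg.
Tool frame: the origin (TCP) lies midway between the tips of the shut fingers; the grasp point (between the pads) lies 19 mm behind it (grip_point_offset is the distance from the TCP to the grasp point, in m); z points along the fingers, y is the line along which they close (so a half turn about z gives the same grasp; the last joint's range is limited). The gripper opens to 85 mm and grips with 20 to 120 N. Pads are 22 mm wide; open, the fingers measure 114 mm over their backs; the gripper's body (76 mm by 85 mm) begins 54 mm behind the grasp point. The pads swing forward as they close: fully open they stand 13 mm farther back than shut.
Start: joints at [1.058, 0.326, -0.193, 1.052, 0, 1.437], TCP at [0.203, 0.511, 0.231] pointing down, gripper open.
Joint ranges: [-2.65, 2.65], [-0.97, 1.79], [-1.3, 1.35], [-1.93, 2.1], [-1.47, 1.37], [-3.14, 3.14]. Speed limits (rad/s): [2.57, 2.57, 3.14, 3.14, 3.14, 3.14].

## Interface

Orientations are given as a rotation vector (axis times angle).
In Python, from cell import * gives the robot as it stands. Calls block until the motion is done:
- movep(position, orientation): joint-space move of the TCP to a pose.
- move_l(position, velocity=0.15, rot=None, until_force=None): straight line of the TCP; rot=None keeps the orientation; velocity is the mean speed in m/s. With until_force (N) it stops when the force on the tool has changed by that much, and returns True; else False.
- set_joints(angles): joint-space move.
- let_go() and grab(newtons=None): open the fingers fully, or close them until they stop; newtons is the grip in N (None keeps the last).
- sleep(seconds).
- ik(position, orientation): joint angles nearest the present ones, or None.
- get_state(): the state.
- grab_frame(name): name is "side" or "top" or "wrist"; returns a dict with "img" (400x640x3 uint8, red, green, blue), "fx", "fy", "cx", "cy" (pixels), "cam_to_world" (4x4, takes a point from camera to world coordinates); the wrist camera has in their place "T_tool_cam" (4x4, takes a point from camera to tool coordinates, whose origin is the TCP and whose axes are the flange's). Camera axes: x right, y down, z forward; pixel columns grow to the right and rows downward; lengths in m; the calibration is good to about 2 mm. A picture is of the moment at which its call begins: read the wrist's pose just before it. There is no depth.
A pose or a line that the arm cannot do raises MotionError and nothing moves.
- sign_off(): hands the job in; it is judged then, once.
Trained networks look in the newest picture that a camera, given by its name, has taken for a name from the list of things; names that differ only in an ending like _2 or _b are one class to them, and where a whole thing is asked for, a point or a joint stands for the part that bears it (a point fixed in the world has none). Each returns a list of dicts, best first, with "score" (0 to 1); they miss things now and then, are a little off and sometimes report something else, mostly with a low value. They report only what shows in the picture. A call takes as long as a camera call. They do not tell look-alikes from the thing itself.
- spot_in(camera, name): "centre" ([column, row] in pixels, amid what is visible of it).
- silhouettes(camera, name): "mask" (400x640 bool, what is visible of it) and "centre" ([column, row] in pixels, amid what is visible of it).
- tip_of(camera, name): "centre" ([column, row] in pixels: a listed point, or the origin of a listed thing).
The state is a dict: "clock": time; "q": joint angles; "joint_velocities": joint speeds; "tau": joint torques, N m; "position": TCP position; "eef_rot": TCP orientation; "contact_force": force on the tool from outside, world axes, zero at the start; "wrist_torque": the same for the moment, N m; "finger_gap": opening from 0.0 (shut) to 1.0 (fully open); "grasp_force": force on a finger pad.
Only numpy, scipy, OpenCV 4.12 (cv2) and the standard library are available. Lean on these libraries where they do the work, as an engineer would, in place of code of your own. Each camera call takes 0.05 s, during which the arm holds its last target. There are 200 camera calls.

## Task

Give the brass metering valve in the drill vise its starting setting for the locomotive's burner: turn the knob gently clockwise until you feel the needle come up against its seat (finger-tight only, do not force it into the seat), open it again by exactly five clicks, then push the knob straight down to lock it. Let go, and leave the wheel, the pipe tee and the spanner where they lie.

Things in the scene. Friction and masses are not known exactly. Their poses are not given: they have to be found in the camera images.
- vise: Grey drill vise bolted to the bench, does not move. 170 mm long (its x; screw with T-handle at -x, reaching 112 mm from the origin), 126 mm wide over its ears, jaw tops 52 mm above the bench. Origin on the bench top, straight below the knob's axis; z up.
- valve: Brass metering valve held in the vise, does not move; same frame as the vise. Block 36 (x) by 46 (y) mm, top at z = 66 mm; on it a round bonnet 36 mm across, flat top at z = 88 mm. A 12 mm copper pipe leaves either side along y at z = 53 mm and ends 93 mm from the axis. The knob stands above the bonnet.
- knob_axis (a point): Fixed point on the valve: centre of the bonnet's flat top, 88 mm above the bench, on the knob's vertical turning axis.
- knob_top (a point): Centre of the knob's top face; moves and turns with the knob (x along the engraved line, at a random angle to the seat). The knob is a fluted aluminium cylinder, 32 mm in diameter, 28 mm tall, axis vertical: pinch it from above at any yaw. At the start it is raised (unlocked), top 34 mm above the bonnet, 122 mm above the bench.
- knob_foot (a point): Centre of the knob's underside. Raised: 6 mm above the bonnet, a bare steel neck 22 mm thick showing below it. Pushed down 6 mm (about 7 N) it meets the bonnet and is locked against turning; it stays where it is left, pulls up with the same force. Lock teeth begin to mesh when it is 2.5 mm down, and only with the knob resting in a click notch.
- click_ball (a point): Fixed point in the bonnet, 78 mm above the bench: the sprung click ball. Seen from above clockwise closes, counter-clockwise opens. The ball clicks into a notch every 20 degrees: leaving a notch takes about 0.1 N m, falling to nothing half way, then the knob is drawn into the next notch; let go, it settles in the nearest. Starts about 3 to 6 clicks open; opens 12 at most.
- valve_seat (a point): Fixed point inside the valve on the axis, 45 mm above the bench: the needle tip's place in the last notch. The seat itself is felt 4 degrees clockwise past that notch; then torque keeps growing, about 0.06 N m per degree: at 0.3 N m it is plainly seated, above 0.5 N m it is forced. The knob angle where this happens differs every time, unmarked.
- needle_tip (a point): Tip of the steel needle hidden in the valve, on the axis, about 45 mm above the bench. Does not turn; rises 1 mm per turn of the knob, 0.056 mm per click, too fine for its measured position. Clicks count from the seated end: leaving the last notch and dropping into the next is click one. A pinch of 20 to 50 N holds the fluted knob without slip.
- wheel: Bystander: loose dark steel flanged wheel 86 mm across and 22 mm high, lying flat on the bench near the vise; origin at the centre of its underside.
- tee: Bystander: loose copper pipe tee with three brass collars, 56 mm long, 21 mm high, lying on the bench near the vise; origin under its middle.
- spanner: Bystander: loose steel spanner 150 mm long lying flat on the bench near the vise; origin under its middle.
Not all that is in view belongs to the job. What is meant by the vise is not pink, and is the larger of those in its own colour.

How it is judged:
On the way, in this order (a step that is already met when the one before it is completed fails the run):
1. the knob is turned clockwise until the needle bears on its seat (z of needle_tip in the frame of valve_seat below -1.25e-05 m), for 0.1 s.
2. the knob is opened to the fifth click (z of needle_tip in the frame of valve_seat between 0.0002578 and 0.0002978 m), for 0.3 s.
At the end, for the whole second after the job is handed in: The needle stands five clicks off its seat (within about a third of a click, 7 degrees of the knob), the knob is pushed down to its locked position (top no more than 29.5 mm above the bonnet, 1.5 mm short of home at most), and both stay so once it is let go (all of step 2 and z of knob_top in the frame of knob_axis below 0.0295 m); the robot touches nothing.
It fails at once if the needle is forced into its seat (knob turned more than about 9 degrees past first touch of the seat, more than about 0.5 N m) (z of needle_tip in the frame of valve_seat below -3.65e-05 m).
It fails at once if the wheel is moved by more than 15 mm (distance of wheel from where it was at the start of the episode above 0.015 m).
It fails at once if the tee is moved by more than 15 mm (distance of tee from where it was at the start of the episode above 0.015 m).
It fails at once if the spanner is moved by more than 15 mm (distance of spanner from where it was at the start of the episode above 0.015 m).
It also fails if it takes over 72 s, if anything falls off the work surface, if the arm or the gripper's body presses on something with over 40 N, if the wrist force passes 120 N, or if a joint passes its speed limit or range.

## Working session

There is one attempt and no reset: what is moved stays moved. The work goes in short steps, each a Python script; the robot and the scene stay as the last script left them, time stands still between calls to the robot, and variables do not carry over. Pictures are saved under pics/ and viewed, at most 10 in all, crops included, and the job is handed in when it is done.

```bash
mkdir -p pics; cat > h.py <<'E'
from cell import *
import numpy as np, cv2
from scipy.spatial.transform import Rotation as R
def save(n,img): cv2.imwrite(f'pics/{n}.png',img[:,:,::-1])
def ray(f,px,z,T=None):
    T=np.array(f["cam_to_world"]) if T is None else T
    d=T[:3,:3]@np.array([(px[0]-f["cx"])/f["fx"],(px[1]-f["cy"])/f["fy"],1]); o=T[:3,3]
    return o+d*(z-o[2])/d[2]
E
python3 - <<'E'
from h import *
s=get_state();print(s)
for c in("top","side"):
    f=grab_frame(c);save(c+"0",f["img"]);print(c,np.round(f["cam_to_world"],3).tolist(),f["fx"])
    for n,z in(("knob_top",.122),("knob_axis",.088),("vise",0),("wheel",0),("tee",0),("spanner",0)):
        for d in tip_of(c,n): print(n,np.round(d["centre"]),round(d["score"],2),np.round(ray(f,d["centre"],z),3))
E
```

```text
{'clock': 0.0, 'q': array([ 1.05784530e+00,  3.26944249e-01, -1.93569253e-01,  1.05198662e+00,
       -1.31798230e-05,  1.43661842e+00]), 'joint_velocities': array([-0.00114789,  0.00011999, -0.001155  , -0.00126286, -0.00034663,
        0.00236066]), 'tau': array([ 1.67214985e-03, -4.43391109e+01,  2.62443280e+01,  1.55116530e-02,
        1.67845309e-05, -1.58532067e-06]), 'position': array([0.20307977, 0.51052289, 0.23050718]), 'eef_rot': array([-5.91325262e-01, -3.08489991e+00,  2.54359574e-03]), 'contact_force': array([ 0.17502994, -0.69219436,  1.18285561]), 'wrist_torque': array([-0.03345807, -0.03359077,  0.02624041]), 'grasp_force': 0.0, 'finger_gap': 0.9996420945222846}
top [[-0.013, -0.988, 0.156, 0.486], [-1.0, 0.015, 0.013, 0.044], [-0.015, -0.156, -0.988, 0.89], [0.0, 0.0, 0.0, 1.0]] 371.59754721623244
knob_top [316. 322.] 0.8 [0.363 0.055 0.122]
knob_top [398. 105.] 0.5 [ 0.815 -0.129  0.122]
knob_top [357. 199.] 0.46 [ 0.61  -0.032  0.122]
knob_axis [356. 201.] 0.86 [ 0.61  -0.034  0.088]
knob_axis [316. 319.] 0.84 [0.364 0.055 0.088]
knob_axis [396. 112.] 0.64 [ 0.814
[... 365 characters left out ...]
]
side [[0.999, -0.041, 0.035, 0.546], [-0.054, -0.67, 0.741, -0.683], [-0.007, -0.741, -0.671, 0.792], [0.0, 0.0, 0.0, 1.0]] 422.29575153896434
knob_top [339. 219.] 0.79 [ 0.621 -0.021  0.122]
knob_top [222. 199.] 0.67 [0.353 0.061 0.122]
knob_top [443. 268.] 0.5 [ 0.815 -0.17   0.122]
knob_axis [438. 274.] 0.95 [ 0.814 -0.159  0.088]
knob_axis [337. 237.] 0.78 [ 0.617 -0.045  0.088]
knob_axis [228. 212.] 0.62 [0.362 0.053 0.088]
vise [233. 232.] 0.81 [0.36  0.067 0.   ]
vise [436. 292.] 0.8 [ 0.831 -0.141  0.   ]
vise [334. 258.] 0.71 [ 0.611 -0.033  0.   ]
wheel [334. 249.] 0.28 [ 0.613 -0.004 -0.   ]
tee [372. 315.] 0.68 [ 0.68  -0.191  0.   ]
spanner [379. 228.] 0.93 [0.736 0.06  0.   ]
```

View pics/top0.png

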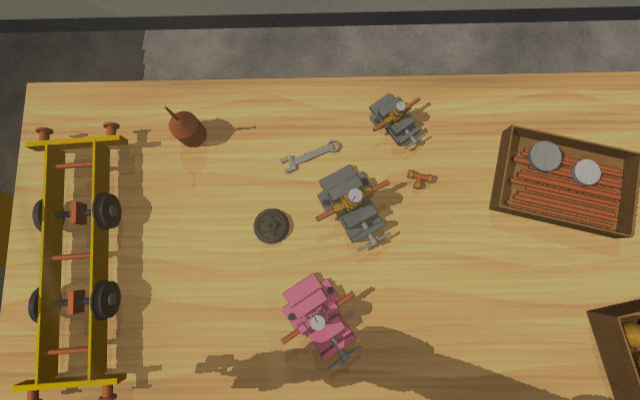

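View pics/side0.png

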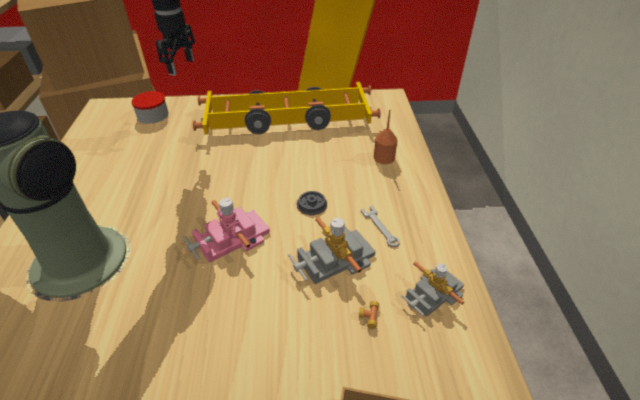

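Three look-alikes in the top view: pink vise (316,320), which is excluded by colour; large grey vise (352,203); and small grey vise (396,115). The larger grey one at (352,203), world about (0.61,-0.03), fits the description. I'll go above it, confirm it in an enlarged crop, and measure it with the wrist camera.

```bash
cat >> h.py <<'E'
def down(yaw): # tool z down, tool x at world yaw
    return (R.from_euler('z',yaw)*R.from_euler('x',np.pi)).as_rotvec()
def q6s(p):
    return {round(y,2):(None if (q:=ik(p,down(y))) is None else round(float(q[5]),2)) for y in np.arange(-3,3.2,.5)}
def wrist(n=None):
    s=get_state();f=grab_frame("wrist")
    T=np.eye(4);T[:3,:3]=R.from_rotvec(s["eef_rot"]).as_matrix();T[:3,3]=s["position"]
    if n: save(n,f["img"])
    return f,T@np.array(f["T_tool_cam"])
E
python3 - <<'E'
from h import *
P=[0.612,-0.030,0.26]
tab=q6s(P);print(tab)
y=min((k for k in tab if tab[k] is not None),key=lambda k:abs(tab[k]))
movep(P,down(y));s=get_state();print(y,s["clock"],s["q"],s["position"])
f,T=wrist("w1")
print(np.round(T,3).tolist())
for n,z in(("knob_top",.122),("knob_axis",.088),("vise",0)):
    for d in tip_of("wrist",n): print(n,np.round(d["centre"]),round(d["score"],2),np.round(ray(f,d["centre"],z,T),4))
for d in silhouettes("wrist","knob_top"):
    print("sil",d["centre"],d["score"],d["mask"].sum())
g=grab_frame("top");save("crop",cv2.resize(g["img"][60:380,250:470],None,fx=1.8,fy=1.8))
E
```

```text
{np.float64(-3.0): -0.31, np.float64(-2.5): -0.81, np.float64(-2.0): -1.31, np.float64(-1.5): -1.81, np.float64(-1.0): -2.31, np.float64(-0.5): -2.81, np.float64(0.0): 2.97, np.float64(0.5): 2.47, np.float64(1.0): 1.97, np.float64(1.5): 1.47, np.float64(2.0): 0.97, np.float64(2.5): 0.47, np.float64(3.0): -0.03}
3.0 3.1083 [-1.67979268e-01  4.29010741e-01  3.44666413e-02  1.17640590e+00
  2.83588983e-04 -2.76722066e-02] [ 0.61190308 -0.02902679  0.26000219]
[[0.14, 0.956, 0.259, 0.547], [0.99, -0.135, -0.037, -0.019], [-0.0, 0.261, -0.965, 0.402], [0.0, 0.0, 0.0, 1.0]]
knob_top [310. 191.] 0.97 [ 0.6171 -0.0328  0.122 ]
knob_axis [255. 335.] 0.57 [ 0.8045 -0.1317  0.088 ]
vise [266. 309.] 0.7 [ 0.8302 -0.1364 -0.    ]
vise [314. 172.] 0.61 [ 0.6218 -0.0303  0.    ]
sil [310.4, 187.7] 0.88 848
```

View pics/w1.png

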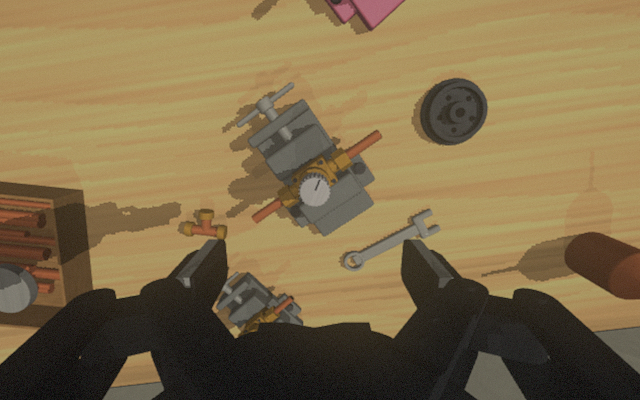

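View pics/crop.png

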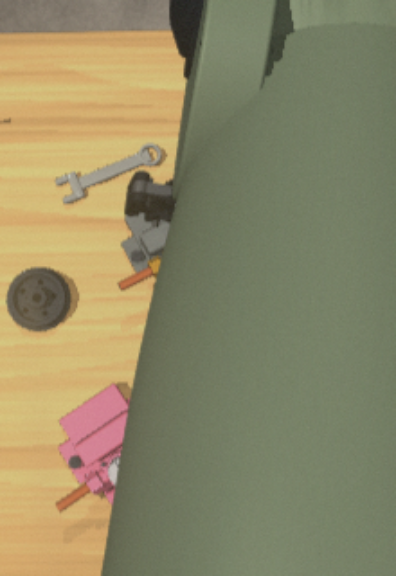

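The wrist view shows the large grey vise with the brass valve, knob top at about (315,189) and the wheel at (454,111). The spanner is at (390,240), the tee at (205,224), the small grey vise at (260,300), and pink is only at the edge. The knob is about 30 mm across by scale, so this is the right vise. The top crop is blocked by the arm but shows the gripper above the larger grey vise. Next I take a close look in grasp yaw.

```bash
python3 - <<'E'
from h import *
movep([0.615,-0.033,0.19],down(-2.0))
f,T=wrist()
est=[]
for d in tip_of("wrist","knob_top")[:1]: print(np.round(d["centre"]),round(d["score"],2),np.round(ray(f,d["centre"],.122,T),4))
for d in silhouettes("wrist","knob_top")[:1]: print("sil",d["centre"],d["score"])
img=f["img"].copy()
g=np.array([0.615,-0.033,0.122]); 
v=np.linalg.inv(T)@np.append(g,1); print("centre of tool proj",f["fx"]*v[0]/v[2]+f["cx"],f["fy"]*v[1]/v[2]+f["cy"],f["fx"])
save("w2",img);s=get_state();print(s["clock"],s["q"],s["contact_force"],s["wrist_torque"])
E
```

```text
[ 34. 183.] 0.87 [ 0.796  -0.1355  0.122 ]
sil [41.2, 182.3] 0.93
centre of tool proj 314.43563840194076 205.91058231471445 291.31738954306905
4.7333 [-1.73382981e-01  4.75316030e-01 -7.26450010e-02  1.02217638e+00
 -3.17449867e-05 -1.31458051e+00] [0.22817775 0.02416332 0.30030859] [ 0.04576675 -0.0123967   0.01033368]
```

View pics/w2.png

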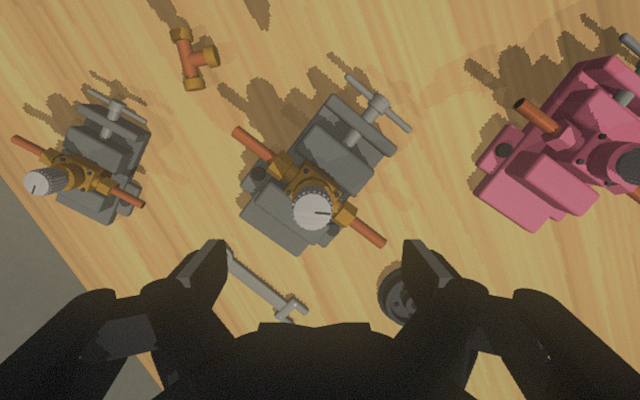

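The close view shows the target knob's top face at about (313,212), slightly off the tool axis projection (314,206). The small grey knob is at (45,182), spanner at (265,285), wheel at (400,290), tee at (190,60). I'll correct, descend and grip.

```bash
python3 - <<'E'
from h import *
f,T=wrist()
im=f["img"].astype(int);m=np.zeros((400,640),np.uint8)
m[(im.min(2)>130)&(im.max(2)-im.min(2)<30)]=255
n,l,st,c=cv2.connectedComponentsWithStats(m)
k=l[212,305];print(st[k],c[k])
ct=max(cv2.findContours((l==k).astype(np.uint8),0,2)[0],key=cv2.contourArea);(cx,cy),r=cv2.minEnclosingCircle(ct);print(cx,cy,r)
p1=ray(f,(cx,cy),.122,T);print(p1,ray(f,(313,212),.122,T))
p=ray(f,(313,212),.122,T)
if k and 18<r<28 and np.hypot(cx-313,cy-212)<4: p=p1
move_l([p[0],p[1],0.19]);h=move_l([p[0],p[1],0.098],0.06,until_force=10)
s=get_state();print(h,s["position"],s["contact_force"],s["wrist_torque"])
grab(30);sleep(.3)
s=get_state();print(s["clock"],s["finger_gap"],s["grasp_force"],s["position"],s["contact_force"],s["wrist_torque"],s["q"][5])
f,T=wrist("w3")
E
```

```text
[ 294  194   38   36 1034] [311.59090909 211.68181818]
312.40350341796875 212.17544555664062 19.303335189819336
[ 0.61857385 -0.02911263  0.122     ] [ 0.61810341 -0.02905142  0.122     ]
False [ 0.61886453 -0.02916195  0.09842122] [ 0.96866232  0.36496943 -0.20677817] [ 0.00831451  0.01348066 -0.01151602]
7.5583 0.359042959266091 31.1032372713089 [ 0.61875243 -0.02919609  0.09814821] [0.74469955 0.15095763 0.98627738] [-0.02652083 -0.05403468 -0.00296485] -1.3077409454422937
```

View pics/w3.png

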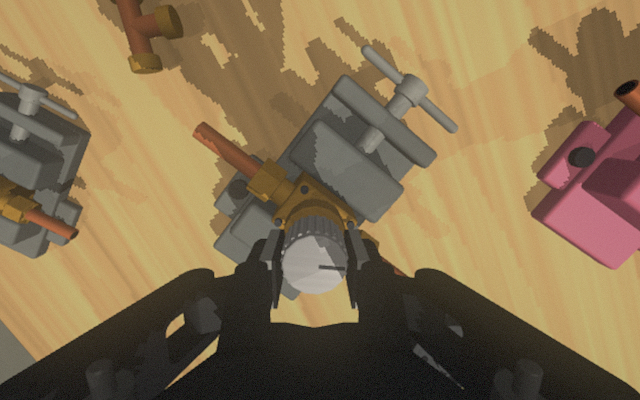

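The picture shows the pads around the knob at (315,262), centred, with no side load. Now I turn clockwise in 2° steps, watching the torque.

```bash
cat >> h.py <<'E'
def yaw():
    m=R.from_rotvec(get_state()["eef_rot"]).as_matrix();return np.degrees(np.arctan2(m[1,0],m[0,0]))
def turn(q,dq):
    q=np.array(q);q[5]+=np.radians(dq);set_joints(q);s=get_state()
    return q,s
E
python3 - <<'E'
from h import *
q=get_state()["q"];t0=get_state()["clock"];log=[]
for i in range(75):
    q,s=turn(q,2)
    tz=s["wrist_torque"][2];log.append((round(np.degrees(s["q"][5]),1),round(tz,3)))
    if i==2 and (s["clock"]-t0)/3>0.45: print("slow",s["clock"]-t0);break
    if abs(tz)>.15:
        sleep(.05);tz=get_state()["wrist_torque"][2];log.append(("re",round(tz,3)))
        if abs(tz)>.24: print("SEAT");break
    if np.linalg.norm(s["contact_force"])>25: print("side");break
print(log);s=get_state();print(s["clock"],s["position"],s["contact_force"],s["wrist_torque"],s["finger_gap"],np.degrees(q[5]),np.degrees(s["q"][5]))
E
```

```text
SEAT
[(np.float64(-73.0), np.float64(0.034)), (np.float64(-71.0), np.float64(0.005)), (np.float64(-69.0), np.float64(0.036)), (np.float64(-67.0), np.float64(-0.015)), (np.float64(-65.0), np.float64(-0.039)), (np.float64(-63.0), np.float64(-0.011)), (np.float64(-61.0), np.float64(0.002)), (np.float64(-59.0), np.float64(-0.045)), (np.float64(-57.0), np.float64(-0.085)), (np.float64(-55.0), np.float64(-0.037)), (np.float64(-53.0), np.float64(0.074)), (np.float64(-51.0), np.float64(0.02)), (np.float64(-49.0), np.float64(-0.005)), (np.float64(-47.0), np.float64(-0.009)), (np.float64(-45.0), np.float64(-0.001)), (np.float64(-43.0), np.float64(0.047)), (np.float64(-41.0), np.float64(-0.077)), (np.float64(-39.0), np.float64(-0.042)), (np.float64(-37.0), np.float64(-0.03)), (np.float64(-35.0), np.float64(-0.029)), (np.float64(-33.0), np.float64(0.024)), (np.float64(-31.0), np.float64(-0.006)), (np.float64(-29.0), np.float64(0.024)), (np.float64(-27.0), np.float64(0.018)), (np.float64(-25.0), np.float64(0.017)), (np.float64(-23.0), np.float64(-0.074)), (np.float64(-21.0), np.float64(0.007)), (
[... 991 characters left out ...]
float64(31.0), np.float64(0.037)), (np.float64(33.0), np.float64(-0.041)), (np.float64(35.0), np.float64(-0.036)), (np.float64(37.0), np.float64(0.001)), (np.float64(39.0), np.float64(-0.024)), (np.float64(41.0), np.float64(-0.095)), (np.float64(43.0), np.float64(-0.045)), (np.float64(45.0), np.float64(-0.02)), (np.float64(47.0), np.float64(0.049)), (np.float64(49.0), np.float64(0.037)), (np.float64(51.0), np.float64(0.162)), ('re', np.float64(0.128)), (np.float64(53.0), np.float64(0.309)), ('re', np.float64(0.255))]
23.7083 [ 0.61870314 -0.03016539  0.09818426] [ 2.77522343 -5.96960965 -0.53450665] [-1.13271982 -0.72302341  0.25518788] 0.36094380960111677 53.06970763475286 52.97942193854593
```

The seat was met at about 49°, with the last notch at 45° (the start at -75° plus six clicks) and torque about 0.26 N m. I hold it there, then open to 45 - 100 = -55°.

```bash
python3 - <<'E'
from h import *
sleep(.3);q=get_state()["q"];print(get_state()["wrist_torque"][2])
q0=q.copy();log=[]
for a in list(range(45,-46,-10))+[-49,-52,-54,-56,-57,-55]:
    q=q0.copy();q[5]=np.radians(a);set_joints(q)
    if a<=-45: sleep(.1)
    s=get_state();log.append((a,float(round(s["wrist_torque"][2],3))))
sleep(.5);s=get_state();print(log,s["clock"],s["wrist_torque"][2],np.degrees(s["q"][5]),s["contact_force"],s["position"])
wrist("w4")
E
```

```text
0.25866334262281426
[(45, -0.03), (35, 0.002), (25, 0.038), (15, -0.046), (5, 0.059), (-5, 0.022), (-15, 0.027), (-25, 0.006), (-35, 0.022), (-45, 0.021), (-49, -0.001), (-52, 0.056), (-54, 0.087), (-56, -0.052), (-57, 0.023), (-55, 0.043)] 29.5917 0.030735608090351058 -54.475498520073714 [ 5.4582596   1.72895578 -0.31274969] [ 0.61880664 -0.02938715  0.09818907]
```

View pics/w4.png

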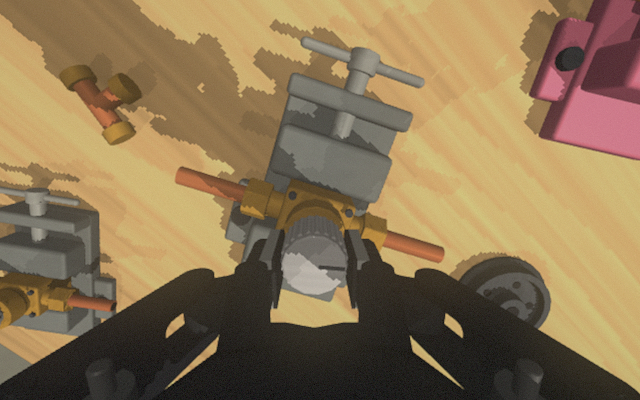

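The engraved line lies at the same tool angle as at the start (325–345,267), so nothing slipped and the knob is at click five. Next I release it, let it settle, and press down with shut fingers.

```bash
python3 - <<'E'
from h import *
let_go();sleep(.4)
x,y=0.6187,-0.0293
move_l([x,y,0.165],0.1);grab(20)
move_l([x,y,0.130],0.06)
h=move_l([x,y,0.1145],0.02,until_force=18)
s=get_state();print(h,s["clock"],s["position"],s["contact_force"])
sleep(.2)
move_l([x,y,0.19],0.1);s=get_state();print(s["clock"],s["contact_force"])
f,T=wrist();save("w5",cv2.resize(f["img"][100:300,200:440],None,fx=3,fy=3,interpolation=2))
for z in(.116,.122):
    v=np.linalg.inv(T)@[x,y,z,1];print(f["fx"]*v[0]/v[2]+f["cx"],f["fy"]*v[1]/v[2]+f["cy"])
E
```

```text
False 33.8583 [ 0.61904648 -0.0293603   0.11589427] [-1.90281381  0.20316705  9.18616174]
34.9667 [-0.82898696 -0.50899663 -1.02535705]
313.44695207575904 204.64362952467783
313.4266268843403 206.9650120901593
```

View pics/w5.png

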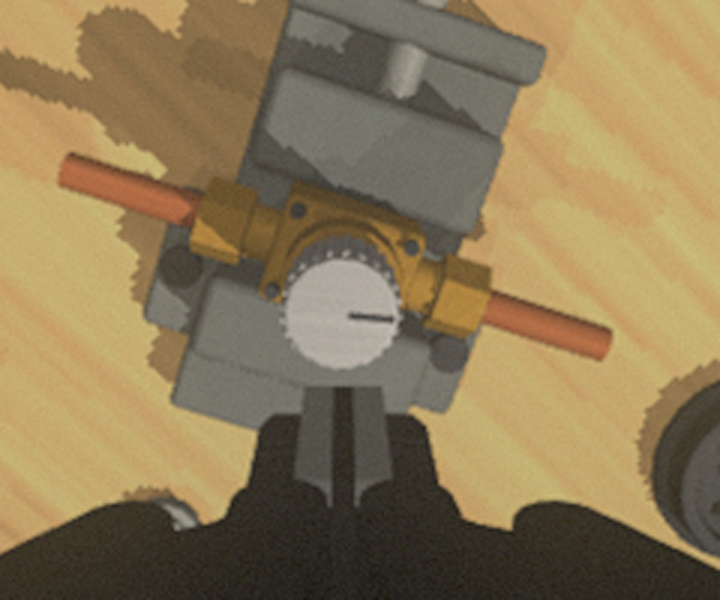

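The crop shows the knob lowered on the bonnet, top at (340,313), with the line still pointing right. The press reached only 9 N at z = 0.116, so I press once more to be sure it is home.

```bash
python3 - <<'E'
from h import *
x,y=0.6187,-0.0293
move_l([x,y,0.125],0.1)
h=move_l([x,y,0.109],0.02,until_force=22)
s=get_state();print(h,s["clock"],s["position"],s["contact_force"])
move_l([x,y,0.22],0.1)
f,T=wrist();im=f["img"].astype(int)
m=((im.min(2)>130)&(im.max(2)-im.min(2)<30)).astype(np.uint8)
v=np.linalg.inv(T)@[x,y,.116,1];u=(f["fx"]*v[0]/v[2]+f["cx"],f["fy"]*v[1]/v[2]+f["cy"]);print(u)
sleep(.5);s=get_state();print(s["clock"],s["contact_force"])
if h and s["clock"]<65: print(sign_off())
E
```

```text
True 36.3917 [ 0.61897498 -0.02932201  0.11593523] [-1.32128246 -0.51372543  6.35180023]
(np.float64(313.5563108645488), np.float64(194.56929149970813))
38.1417 [ 0.36262625  0.53681712 -0.58120935]
the job is handed in; nothing more can be done
None
```

The valve is set and handed in at 38 s of the 72 allowed: I seated it at about 0.26 N m, opened it five clicks, pushed the knob down to its locked height (fingertips stopped 116 mm above the bench on a second press) and let go, without touching the wheel, tee or spanner; no verdict was shown.

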